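Tag out the plate linisher and hold its tension arm down for a belt change

TASK

The abrasive belt of the plate-edge linisher is to be changed. First hang the red danger tag by its hole on the steel peg of the grey switch post and let go of it; then, with the machine tagged out, push the linisher's sprung tension arm all the way down by its black handle, past the last click of the ratchet, and keep it pressed down there, so that your hand and not the pawl carries the spring while I slip the new belt on. Finish while still holding it down, and leave the other things on the bench where they are.

Things in the scene. Friction and masses are not known exactly. Their poses are not given: they have to be found in the camera images.
- tag_center (a point): Centre (half-way up) of the red danger tag, a rigid plastic plate standing upright: 64 wide (its y), 130 tall (its z), 6 thick (its x, the plate's normal), with a stiffened grip edge 10 thick along the top 24 mm over the full width. 60 g. It stands loosely in a slot of a wooden block 45 high that covers its lowest 30 mm; at the start its foot is 15 mm above the bench. Either face may point either way when hung.
- tag_hole (a point): Centre of the round through hole, 26 in diameter, along the tag's x axis; 23 mm above tag_center, 42 mm below the tag's top edge.
- peg_root (a point): Where the round steel peg (10 mm thick, 72 mm long) leaves the front face of the grey switch post (60 x 80 x 212 tall, standing on the bench). 195 mm above the bench, 17 mm below the post's top. The post's front faces its own -x; the peg runs along -x, rising 15 mm over its length. A red rotary switch sits lower on the same face, its top 87 mm above the bench.
- peg_tip (a point): Centre of the 13 mm ball at the free end of the peg, 70 mm out from peg_root and 15 mm higher. Axes as those of the post.
- tag_block: Wooden block 60 x 130 x 45 tall, fixed, with the slot for the tag along its y and two short round wooden tool handles (up to 80 mm above the bench) at its +y end, 60 mm from the tag's centre. Origin under its centre.
- linisher: The belt linisher (belt off), fixed: green base 240 x 400, green upright plate, grey motor behind, wheels overhanging to its front (-x). Highest point 307 mm above the bench. Origin on the bench under the middle of the base, z up, y along the base. The red tension arm points to its -y.
- press_handle (a point): Centre of the cross handle at the end of the red tension arm: a rubber-covered round bar 30 in diameter and 100 long, lying along the linisher's x. At rest it is 248 mm above the bench; nothing stands above it. It moves with the arm; the edge of the 68 mm tracking wheel on the arm is 46 mm from its centre line.
- tension_pivot (a point): Point on the pivot axis of the tension arm (the axis is the linisher's x), level with the middle of the handle, 200 mm above the bench. The handle swings about it on a radius of 220 mm, from 0.22 rad above level to 0.22 rad below.
- tension_arm (a joint): Angle of the sprung tension arm: 0 at rest (up), 0.44 rad at its lower stop, growing as the handle is pressed down (97 mm in all). A spring resists: pressing down on the handle takes about 12 N at the start and 17 N at the bottom. The pawl clicks at about 0.12, 0.23 and last 0.34 rad; let go after the last click, the arm springs back to about 0.29 rad, where the pawl holds it.
- pawl (a joint): Angle of the brass ratchet pawl: 0 riding on the rim of the toothed quadrant, about 0.08 rad when dropped behind the last tooth.
- ink_can_center (a point): Bystander: centre of a small ink can, 80 in diameter, 72 tall.
- shellac_center (a point): Bystander: centre of a grey bottle with a red cap, 64 in diameter, 165 tall.
- oil_jar_center (a point): Bystander: centre of an amber jar with a black lid, 68 in diameter, 85 tall.
- brayer: Bystander: ink roller lying on the bench, 50 x 116 roller with a wooden handle; origin under the roller.
- zinc_plate: Bystander: zinc plate 120 x 160 x 4 lying on newsprint; origin under its centre.
- ink_scraper: Bystander: orange ink scraper with a wooden back, lying flat, 100 x 70 x 22; origin under its centre.
Not all that is in view belongs to the job. There is more than one size of the part that bears tag_center; the job needs the largest.

How it is judged:
By the outcome, as a careful person would: the job done as asked, in the order asked, and still so for the second after the job is handed in, while the arm keeps its last pose, push and grip.
It also fails if it takes over 51 s, if anything falls off the work surface, if the arm or the gripper's body presses on something with over 40 N, if the wrist force passes 120 N, or if a joint passes its speed limit or range.

ROBOT

A 7-joint arm with a two-finger parallel gripper is mounted at the origin on the work surface. World frame = base frame: x ahead of the robot, y to its left, z up, the work surface at z = 0. Lengths are in m, angles in rad, forces in N, time in s.
With the tool pointing down it reaches from about 0.4 to 0.875 m from the base axis. Payload 6.5 kg.
Tool frame: the origin (TCP) lies at the very end of the fingers, on their centre line; the grasp point (between the pads) lies 19 mm behind it; z points along the fingers, y is the line along which they close (so a half turn about z gives the same grasp; the last joint's range is limited). The gripper opens to 88 mm and grips with 3 to 60 N. Pads are 18 mm wide; open, the fingers measure 123 mm over their backs; the gripper's body (75 mm by 187 mm) begins 45 mm behind the grasp point.
Start: joints at [-1.227, 0.536, -0.004, 1.538, 0.003, 1.067, -0.071], TCP at [0.259, 0.596, 0.239] pointing down, gripper open.
Joint ranges: [-2.7, 2.7], [-0.37, 2.16], [-1.27, 1.26], [0.24, 2.4], [-1.31, 4.45], [0.19, 1.91], [-2.76, 2.76]. Speed limits (rad/s): [2.39, 2.39, 3.14, 3.14, 3.14, 3.14, 3.14].

INTERFACE

Orientations are given as a unit quaternion [w, x, y, z].
In Python, from cell import sensors, read_camera, r gives the robot as it stands.
- The arm moves only by the tool step_arm, never from a script. Its argument "moves" is text: rows parted by semicolons, each of 7 numbers parted by spaces: the finger opening in m, from 0 to 0.0881, then the shift along the tool's x, y, z in m, then the turn, a rotation vector about the tool's x, y, z in rad. A call has 1 to 8 rows; each row is the pose to reach, as a shift and turn from the pose commanded when the call began, along the tool's axes at that moment; what a row does not reach only later rows make up. A row lasts 1/12 s, in which the tool goes at most 41.7 mm and 7.16 degrees, less where a joint would pass 70% of its speed; a pose out of reach is approached as far as the arm can. A call with a gripper value outside its range is refused whole. The fingers move at their own pace and stop on an object; "grip_force" is the grip in N (left out, the last holds). Time passes only in rows, so rows that repeat a pose let the fingers close. It gives the time, the measured TCP pose, the force, the opening and the grip force at its end, in the units of the state.
- sensors.sense(): the state, without advancing time (a new reading comes with each control period).
- read_camera(name): name is "scene" or "side" or "wrist"; returns a dict with "frame" (400x640x3 uint8, blue, green, red), "K" (3x3 intrinsics, pixels), "rvec" (rotation vector, rad) and "tvec" (3), from world to camera coordinates, as OpenCV has them. Camera axes: x right, y down, z forward; pixel columns grow to the right and rows downward; lengths in m; the calibration is good to about 2 mm. A picture is of the moment at which its call begins. There is no depth.
- r.finish_job(): hands the job in; it is judged then, once.
The state is a dict: "t": time; "qpos": joint angles; "joint_vel": joint speeds; "effort": joint torques, N m; "position": TCP position; "orientation": TCP orientation; "contact_force": force on the tool from outside, world axes, zero at the start; "wrist_torque": the same for the moment, N m; "gripper_width": finger opening in m; "grip_force": force on a finger pad.
Only numpy, scipy, OpenCV 4.12 (cv2) and the standard library are available. Lean on these libraries where they do the work, as an engineer would, in place of code of your own. Each camera call takes 0.05 s, during which the arm holds its last target. There are 200 camera calls.

## Working session

There is one attempt and no reset: what is moved stays moved. The work goes in short steps, Python scripts to look and compute and a tool call to move; the robot and the scene stay as the last step left them, time stands still between calls to the robot, and variables do not carry over. Pictures are saved under pics/ and viewed, at most 10 in all, crops included, and the job is handed in when it is done.

Besides the shell and the picture viewer there is one more tool, called after ">>>" by a JSON object that holds its "fn" and its "kwargs". step_arm: Moves the arm, as the interface text tells. Its arguments: {"type":"object","properties":{"moves":{"type":"string"},"grip_force":{"type":"number"}},"required":["moves"]}

```bash
mkdir -p pics; ls
cat > h.py <<'E'
import numpy as np, cv2
from cell import sensors, read_camera, r
def cam(n,save=None):
    c=read_camera(n)
    if save: cv2.imwrite(f'pics/{save}.png',c['frame'])
    return c
def ray(c,uv):
    R=cv2.Rodrigues(np.array(c['rvec'],float))[0];t=np.array(c['tvec'],float).ravel()
    o=-R.T@t; d=R.T@np.linalg.inv(c['K'])@np.array([uv[0],uv[1],1.]); return o,d/np.linalg.norm(d)
def onz(c,uv,z):
    o,d=ray(c,uv); return o+d*(z-o[2])/d[2]
def tri(c1,u1,c2,u2):
    o1,d1=ray(c1,u1);o2,d2=ray(c2,u2)
    s=np.linalg.lstsq(np.c_[d1,-d2],o2-o1,rcond=None)[0]
    a=o1+d1*s[0];b=o2+d2*s[1]; return (a+b)/2,np.linalg.norm(a-b)
def proj(c,p):
    return cv2.projectPoints(np.array(p,float).reshape(-1,3),np.array(c['rvec'],float),np.array(c['tvec'],float),c['K'],None)[0].reshape(-1,2)
E
python3 - <<'E'
from h import *
a=cam('scene','scene1');b=cam('side','side1');w=cam('wrist','wrist1')
import pickle;pickle.dump((a,b,w),open('c0.pkl','wb'))
for c in(a,b,w):
    o,d=ray(c,(320,200));print(o.round(3),d.round(3),c['K'][0,0])
print(sensors.sense())
E
```

```text
pics
[1.123 0.436 1.058] [-0.493 -0.406 -0.769] 404.2956017506369
[ 0.471 -0.997  0.762] [ 0.06   0.854 -0.517] 377.57217773961696
[0.19  0.626 0.384] [ 0.279 -0.113 -0.954] 310.4643503758587
{'t': 0.15, 'qpos': array([-1.22717254,  0.53693599, -0.00442753,  1.53859198,  0.00259231,
        1.06728205, -0.07121968]), 'joint_vel': array([-0.00124141, -0.00155639,  0.00117193, -0.00335472,  0.00043473,
       -0.00026466,  0.00091477]), 'effort': array([ 2.34255400e-03, -5.71331084e+01,  9.92404372e-01, -2.51827866e+01,
       -5.60894923e-02,  1.51542434e-02,  9.82153938e-05]), 'position': array([0.25882588, 0.59576983, 0.23809796]), 'orientation': array([-7.85770067e-05,  2.03462080e-01,  9.79082639e-01, -6.00711774e-04]), 'contact_force': array([-0.45407271, -0.17326253,  0.87965473]), 'wrist_torque': array([ 0.0323739 , -0.02486166,  0.01620337]), 'grip_force': 0.0, 'gripper_width': 0.0884138499419742}
```

View pics/scene1.png

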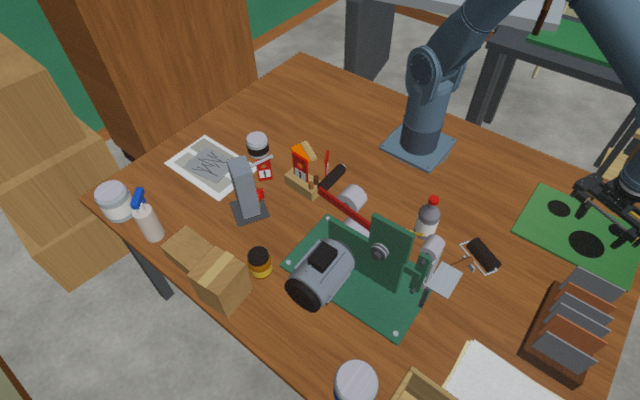

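View pics/side1.png

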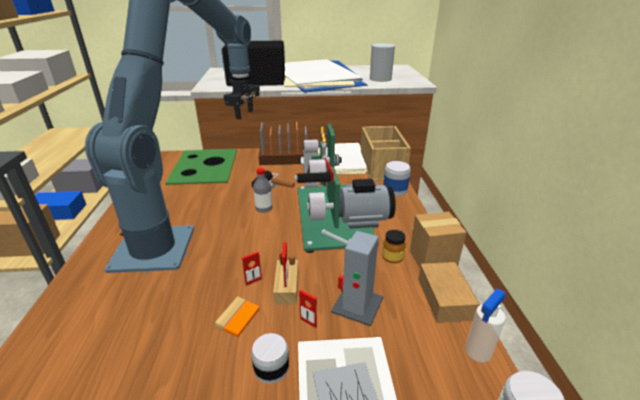

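The scene view shows the post at (247,190), the block at (302,183) and the linisher at (370,260), with the red arm ending near (325,195). There are three red tags. I'll zoom in on both views.

Run:
```python
from h import *
import pickle;a,b,w=pickle.load(open('c0.pkl','rb'))
x=cv2.resize(a['frame'][120:260,215:375],(800,700),interpolation=cv2.INTER_CUBIC)[:600]
cv2.imwrite('pics/sc.png',x)
x=cv2.resize(b['frame'][140:335,230:400],None,fx=3,fy=3,interpolation=cv2.INTER_CUBIC)
cv2.imwrite('pics/si.png',x); print(x.shape)
```

```text
(585, 510, 3)
```

View pics/sc.png

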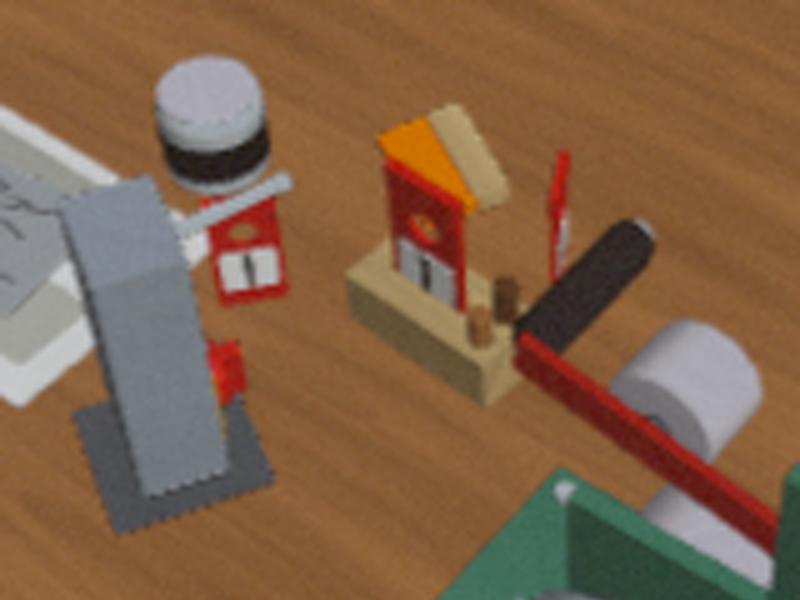

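View pics/si.png

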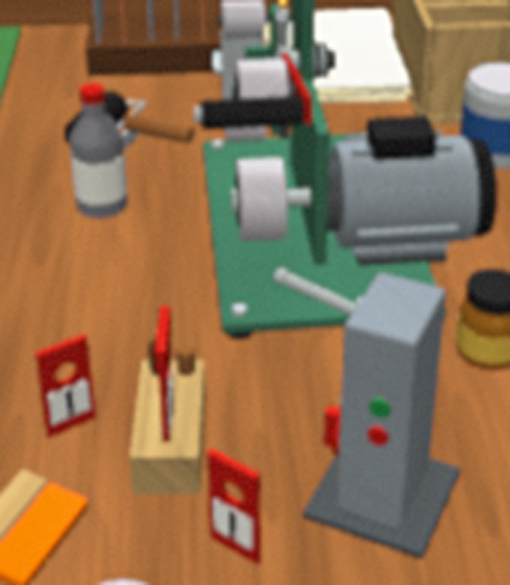

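The crops show the largest tag in the wooden block. Its hole is at scene crop (424,228), its top edge runs (385,160)–(467,210), and the orange scraper lies beyond it. The peg goes from about (183,230) to its tip at (285,183). The handle runs from about (535,340) to (640,235).

Run:
```python
from h import *
import pickle;a,b,w=pickle.load(open('c0.pkl','rb'))
S=lambda x,y:((x+.5)/5+215-.5,(y+.5)/5+120-.5)
D=lambda x,y:((x+.5)/3+230-.5,(y+.5)/3+140-.5)
def P(n,v):print(n,np.round(v,4))
P('tag top scene',[onz(a,S(385,163),.145),onz(a,S(466,211),.145)])
P('tag hole scene',onz(a,S(424,228),.103))
P('tag top side',[onz(b,D(165,310),.145),onz(b,D(160,348),.145)])
P('blk top scene',[onz(a,S(*q),.045) for q in((347,275),(485,378),(390,238),(523,345))])
P('blk top side',[onz(b,D(*q),.045) for q in((133,458),(200,458),(145,362),(205,362))])
P('pegtip sc',onz(a,S(285,183),.21)); P('sd',onz(b,D(280,273),.21)); P('tri',tri(a,S(285,183),b,D(280,273))[0])
P('pegroot sc',onz(a,S(184,230),.195)); P('sd',onz(b,D(357,307),.195))
P('post top sc',[onz(a,S(*q),.212) for q in((60,205),(150,178),(180,262),(90,288))])
P('post top sd',[onz(b,D(*q),.212) for q in((345,320),(378,275),(445,290),(425,335))])
P('handle sc',[onz(a,S(*q),.248) for q in((535,338),(638,240))])
P('handle sd',[onz(b,D(*q),.248) for q in((203,113),(300,110))])
P('base sc',[onz(a,S(565,475),.03)])
P('small tags sd',[onz(b,D(*q),0) for q in((47,433),(95,410),(213,528),(258,560))])
P('small tags top',[tri(a,S(562,152),b,D(85,340))])if 0 else 0
```

```text
tag top scene [[ 0.4351 -0.2464  0.145 ]
 [ 0.4369 -0.1761  0.145 ]]
tag hole scene [ 0.4347 -0.2162  0.103 ]
tag top side [[ 0.4334 -0.191   0.145 ]
 [ 0.4297 -0.2433  0.145 ]]
blk top scene [[ 0.46   -0.2685  0.045 ]
 [ 0.4739 -0.1341  0.045 ]
 [ 0.4149 -0.2683  0.045 ]
 [ 0.4359 -0.1324  0.045 ]]
blk top side [[ 0.4015 -0.2695  0.045 ]
 [ 0.4598 -0.2735  0.045 ]
 [ 0.4088 -0.1414  0.045 ]
 [ 0.4668 -0.1455  0.045 ]]
pegtip sc [ 0.534  -0.2342  0.21  ]
sd [ 0.5324 -0.2323  0.21  ]
tri [ 0.5332 -0.2338  0.2105]
pegroot sc [ 0.5904 -0.2667  0.195 ]
sd [ 0.5932 -0.2633  0.195 ]
post top sc [[ 0.6314 -0.3265  0.212 ]
 [ 0.5821 -0.3003  0.212 ]
 [ 0.621  -0.2362  0.212 ]
 [ 0.6675 -0.2627  0.212 ]]
post top sd [[ 0.578  -0.3011  0.212 ]
 [ 0.6127 -0.2436  0.212 ]
 [ 0.6637 -0.2679  0.212 ]
 [ 0.6369 -0.3238  0.212 ]]
handle sc [[ 0.5658 -0.0165  0.248 ]
 [ 0.4733 -0.0164  0.248 ]]
handle sd [[ 0.4737 -0.0141  0.248 ]
 [ 0.5687 -0.0146  0.248 ]]
base sc [[ 0.4962 -0.0502  0.03  ]]
small tags sd [[ 0.3143 -0.1852  0.    ]
 [ 0.3579 -0.1564  0.    ]
 [ 0.4689 -0.3124  0.    ]
 [ 0.5056 -0.3495  0.    ]]
```

```bash
cat >> h.py <<'E'
from scipy.spatial.transform import Rotation as Ro
def pose():
    s=sensors.sense();q=s['orientation'];return np.array(s['position']),Ro.from_quat([q[1],q[2],q[3],q[0]]),s
def plan(p,deg,ref=None):
    """tool down, tool y at angle deg in world; returns shift, rotvec in tool axes, target pose"""
    P,R,s=ref or (*pose()[:2],None)
    t=np.radians(deg);y=np.array([np.cos(t),np.sin(t),0]);z=np.array([0,0,-1.]);x=np.cross(y,z)
    T=Ro.from_matrix(np.c_[x,y,z])
    v=np.r_[R.inv().apply(np.array(p)-P),(R.inv()*T).as_rotvec()]
    print(np.round(v,4)); return np.array(p,float),T,None
E
python3 - <<'E'
from h import *
A=plan((.40,.42,.42),45); B=plan((.47,.10,.42),12,A); plan((.434,-.212,.25),-3,B)
E
```

```text
[-1.995e-01 -1.052e-01 -1.818e-01 -1.200e-03  3.000e-04  3.756e-01]
[-0.2758 -0.1768  0.      0.      0.      0.576 ]
[-0.2977 -0.1001  0.17    0.      0.      0.2618]
```

>>> {"fn": "step_arm", "kwargs": {"moves": "0.05 -0.025 -0.013 -0.04 0 0 0.05; 0.05 -0.05 -0.03 -0.08 0 0 0.1; 0.05 -0.08 -0.045 -0.11 0 0 0.15; 0.05 -0.105 -0.055 -0.14 0 0 0.2; 0.05 -0.13 -0.07 -0.16 0 0 0.25; 0.05 -0.16 -0.085 -0.18 0 0 0.3; 0.05 -0.2 -0.105 -0.18 0 0 0.375; 0.05 -0.2 -0.105 -0.18 0 0 0.375"}}

```text
t: 0.82
position: [0.4064, 0.4144, 0.4211]
orientation: [0.002, 0.388, 0.922, 0.001]
contact_force: [0.5, 0.0, -0.1]
gripper_width: 0.05
grip_force: 0.0
```

>>> {"fn": "step_arm", "kwargs": {"moves": "0.05 -0.034 -0.022 0 0 0 0.07; 0.05 -0.068 -0.044 0 0 0 0.14; 0.05 -0.102 -0.066 0 0 0 0.21; 0.05 -0.136 -0.088 0 0 0 0.28; 0.05 -0.17 -0.11 0 0 0 0.36; 0.05 -0.205 -0.132 0 0 0 0.43; 0.05 -0.24 -0.154 0 0 0 0.5; 0.05 -0.275 -0.176 0 0 0 0.575"}}

```text
t: 1.48
position: [0.4705, 0.0993, 0.4185]
orientation: [-0.0, 0.63, 0.777, -0.0]
contact_force: [1.3, 1.0, -0.0]
gripper_width: 0.0498
grip_force: 0.0
```

>>> {"fn": "step_arm", "kwargs": {"moves": "0.05 -0.04 -0.012 0 0 0 0.03; 0.05 -0.08 -0.025 0 0 0 0.06; 0.05 -0.12 -0.038 0 0 0 0.1; 0.05 -0.155 -0.05 0.02 0 0 0.13; 0.05 -0.19 -0.065 0.05 0 0 0.16; 0.05 -0.225 -0.075 0.08 0 0 0.2; 0.05 -0.26 -0.087 0.11 0 0 0.23; 0.05 -0.295 -0.1 0.13 0 0 0.26"}}

```text
t: 2.15
position: [0.4361, -0.192, 0.2974]
orientation: [-0.0, 0.724, 0.69, -0.0]
contact_force: [0.1, -0.5, -0.1]
gripper_width: 0.05
grip_force: 0.0
```

Run:
```python
from h import *
w=cam('wrist','w2');a=cam('scene');b=cam('side')
import pickle;pickle.dump((a,b,w),open('c1.pkl','wb'))
P,R,s=pose();print(s['t'],P,R.as_matrix().round(3),s['qpos'].round(2),s['contact_force'])
for n,p in dict(hole=(.434,-.212,.103),top1=(.4325,-.244,.145),top2=(.436,-.18,.145)).items(): print(n,proj(w,p))
```

```text
2.3 [ 0.43490691 -0.19347803  0.29748193] [[ 0.055  0.999 -0.004]
 [ 0.999 -0.055 -0.   ]
 [-0.001 -0.004 -1.   ]] [-0.29  0.19  0.71  1.94 -0.14  1.06  0.42] [ 0.11057547  1.56130523 -0.98899124]
hole [[316.41814564 190.95593824]]
top1 [[316.31084119 231.60728697]]
top2 [[316.67204945 171.08552053]]
```

View pics/w2.png

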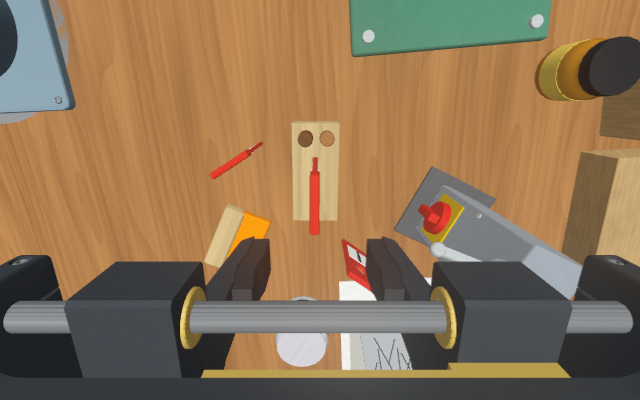

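The wrist view shows the tag's top edge edge-on, from (314.5,233) to (315.5,170). That is within 2 px of the prediction, so tag x is about 0.433. Next I descend to grip it.

Run:
```python
from h import *
plan((.433,-.212,.123),-3)
```

```text
[-0.0185 -0.0002  0.1745 -0.004   0.0007 -0.0022]
```

>>> {"fn": "step_arm", "kwargs": {"moves": "0.05 -0.0185 0 0.03 -0.004 0 -0.002; 0.05 -0.0185 0 0.06 -0.004 0 -0.002; 0.05 -0.0185 0 0.09 -0.004 0 -0.002; 0.05 -0.0185 0 0.12 -0.004 0 -0.002; 0.05 -0.0185 0 0.14 -0.004 0 -0.002; 0.05 -0.0185 0 0.16 -0.004 0 -0.002; 0.05 -0.0185 0 0.1745 -0.004 0 -0.002; 0.05 -0.0185 0 0.1745 -0.004 0 -0.002"}}

```text
t: 2.97
position: [0.4355, -0.2076, 0.1226]
orientation: [-0.0, 0.723, 0.691, 0.001]
contact_force: [-0.3, 0.7, -0.0]
gripper_width: 0.0499
grip_force: 0.0
```

>>> {"fn": "step_arm", "kwargs": {"moves": "0.03 0 0 0 0 0 0; 0.0 0 0 0 0 0 0; 0.0 0 0 0 0 0 0; 0.0 0 0 0 0 0 0; 0.0 0 0 0 0 0 0; 0.0 0 0 0 0 0 0", "grip_force": 25}}

```text
t: 3.47
position: [0.4365, -0.2098, 0.1251]
orientation: [0.002, 0.723, 0.69, 0.002]
contact_force: [-0.8, -0.3, 0.8]
gripper_width: 0.0122
grip_force: 0.0
```

Run:
```python
from h import *
P,R,s=pose();print(s['t'],P,R.as_matrix().round(3),s['gripper_width'],s['grip_force'],s['contact_force'])
U=plan((.433,-.212,.27),-3)
```

```text
3.4667 [ 0.43649819 -0.20983341  0.12510317] [[ 0.047  0.999  0.005]
 [ 0.999 -0.047 -0.   ]
 [-0.     0.005 -1.   ]] 0.012220002017906663 0.0 [-0.8476097  -0.34489227  0.79521994]
[-2.300e-03 -2.700e-03 -1.449e-01  5.000e-03  1.000e-04  5.500e-03]
```

>>> {"fn": "step_arm", "kwargs": {"moves": "0.0 0 0 0 0 0 0; 0.0 0 0 0 0 0 0; 0.0 0 0 0 0 0 0; 0.0 0 0 0 0 0 0"}}

```text
t: 3.8
position: [0.4358, -0.2099, 0.125]
orientation: [0.001, 0.724, 0.69, 0.001]
contact_force: [-1.8, 0.2, 7.0]
gripper_width: 0.0099
grip_force: 24.7
```

>>> {"fn": "step_arm", "kwargs": {"moves": "0.0 0 0 -0.01 0 0 0; 0.0 0 0 -0.03 0 0 0; 0.0 0 0 -0.06 0 0 0; 0.0 0 0 -0.09 0 0 0; 0.0 0 0 -0.12 0 0 0; 0.0 0 0 -0.15 0 0 0; 0.0 0 0 -0.15 0 0 0; 0.0 0 0 -0.15 0 0 0"}}

```text
t: 4.47
position: [0.4366, -0.2101, 0.2763]
orientation: [0.003, 0.723, 0.69, 0.003]
contact_force: [-0.5, 1.0, -0.7]
gripper_width: 0.0098
grip_force: 25.0
```

Run:
```python
from h import *
a=cam('scene');b=cam('side')
import pickle;pickle.dump((a,b),open('c2.pkl','wb'))
P,R,s=pose();print(s['t'],P,R.as_matrix().round(3),s['gripper_width'],s['grip_force'],s['contact_force'])
# tag expected hole proj
h=P+np.array([0,0,-.020]); ua=proj(a,h)[0];ub=proj(b,h)[0];print(ua,ub)
def crop(c,u,f):
    x0,y0=int(u[0])-45,int(u[1])-45;print(x0,y0);return cv2.resize(c['frame'][y0:y0+90,x0:x0+90],(400,400),interpolation=cv2.INTER_CUBIC)
cv2.imwrite('pics/lift.png',np.hstack([crop(a,ua,4),crop(b,ub,4)]))
```

```text
4.5667 [ 0.43508298 -0.20939982  0.27408164] [[ 0.047  0.999  0.003]
 [ 0.999 -0.047  0.   ]
 [ 0.     0.003 -1.   ]] 0.010116415230025398 24.999231548281386 [-0.35309568  0.35904514 -0.68983037]
[298.3565008  131.05230335] [283.09541341 212.34887427]
253 86
238 167
```

View pics/lift.png

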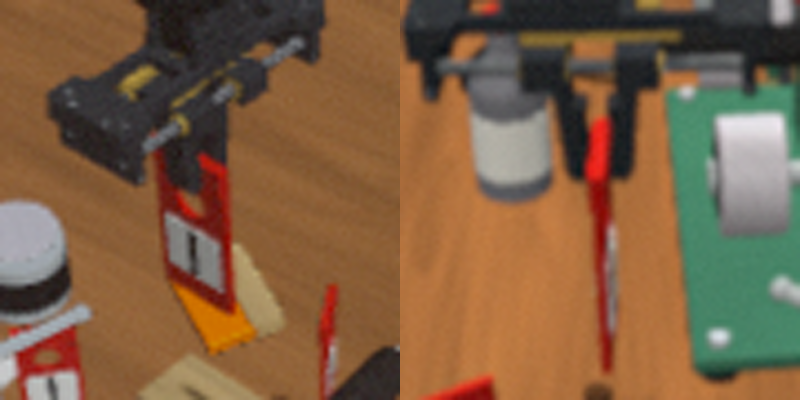

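The tag is held upright under the fingers. Its bottom corners are at scene crop (167,283) and (234,312), and side crop (606,370).

Run:
```python
from h import *
import pickle;a,b=pickle.load(open('c2.pkl','rb'))
P,R,s=pose();k=90/400
S=lambda x,y:(253+x*k-.4,86+y*k-.4); D=lambda x,y:(238+(x-400)*k-.4,167+y*k-.4)
c,e=tri(a,S(167,283),b,D(606,370));print(P,c,e)
o,d=ray(a,S(234,312)); q=o+d*(c[2]-o[2])/d[2]; print('other',q,'angle',np.degrees(np.arctan2(*(q-c)[[1,0]])))
```

```text
[ 0.43508298 -0.20939982  0.27408164] [ 0.43647925 -0.24571609  0.16289578] 0.007840600862996896
other [ 0.43456934 -0.18769094  0.16289578] angle 91.88522440512394
```

Run:
```python
from h import *
plan((.504,-.214,.232),-29.5)
```

```text
[-0.0014  0.0689  0.0423  0.003  -0.0012  0.468 ]
```

>>> {"fn": "step_arm", "kwargs": {"moves": "0.0 0 0.01 0.005 0 0 0.06; 0.0 0 0.02 0.01 0 0 0.13; 0.0 0 0.03 0.02 0 0 0.2; 0.0 0 0.04 0.025 0 0 0.27; 0.0 0 0.05 0.03 0 0 0.34; 0.0 -0.001 0.06 0.037 0 0 0.41; 0.0 -0.0015 0.069 0.042 0.003 -0.001 0.468; 0.0 -0.0015 0.069 0.042 0.003 -0.001 0.468"}}

```text
t: 5.23
position: [0.5047, -0.2138, 0.2304]
orientation: [-0.001, 0.864, 0.503, -0.001]
contact_force: [-0.1, 0.7, 0.0]
gripper_width: 0.0098
grip_force: 25.0
```

>>> {"fn": "step_arm", "kwargs": {"moves": "0.0 0 0 0 0 0 0; 0.0 0 0 0 0 0 0; 0.0 0 0 0 0 0 0"}}

```text
t: 5.48
position: [0.5038, -0.2147, 0.2329]
orientation: [0.0, 0.864, 0.504, 0.0]
contact_force: [0.8, 0.9, -0.4]
gripper_width: 0.0098
grip_force: 25.0
```

Run:
```python
from h import *
a=cam('scene');b=cam('side');w=cam('wrist')
import pickle;pickle.dump((a,b,w),open('c3.pkl','wb'))
P,R,s=pose();print(s['t'],P,R.as_matrix().round(3),s['gripper_width'])
ims=[]
for c in(a,b):
    u=proj(c,P+np.array([.02,0,-.02]))[0];x0,y0=int(u[0])-32,int(u[1])-32;print(x0,y0)
    ims.append(cv2.resize(c['frame'][y0:y0+64,x0:x0+64],(400,400),interpolation=cv2.INTER_CUBIC))
cv2.imwrite('pics/pre.png',np.hstack(ims))
```

```text
5.6333 [ 0.50429341 -0.21458163  0.23317845] [[ 0.492  0.87   0.001]
 [ 0.87  -0.492  0.   ]
 [ 0.001  0.001 -1.   ]] 0.009938767739132348
246 124
287 193
```

View pics/pre.png

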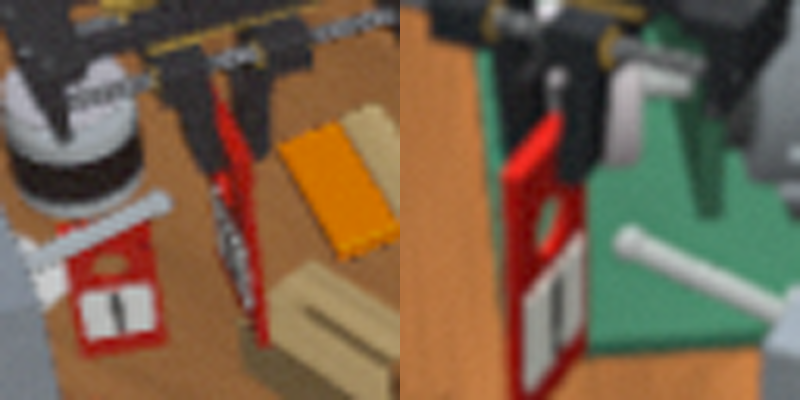

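In the side crop the tag hole is centred near (551,223) and the peg tip is at (629,241). I'll intersect the hole ray with the tag plane.

Run:
```python
from h import *
import pickle;a,b,w=pickle.load(open('c3.pkl','rb'))
P,R,s=pose();k=.16
D=lambda x,y:(287+(x-400)*k-.4,193+y*k-.4); S=lambda x,y:(246+x*k-.4,124+y*k-.4)
n=R.as_matrix()[:,1];n[2]=0
o,d=ray(b,D(551,223)); h=o+d*(n@(P-o))/(n@d); print('hole',h)
tip=tri(a,S(161,203),b,D(629,241)); print('tip',tip, 'sc',onz(a,S(161,203),.21),'sd',onz(b,D(629,241),.21))
M=R.inv().as_matrix()
print('hole-TCP tool',M@(h-P),'tip-hole tool',M@(tip[0]-h))
rt=onz(a,S(35,258),.195);print('root',rt, onz(b,D(775,305),.195))
```

```text
hole [ 0.50251141 -0.21773156  0.20845001]
tip (array([ 0.53336326, -0.23504354,  0.21005555]), np.float64(0.0013209726556153063)) sc [ 0.53406573 -0.23511866  0.21      ] sd [ 0.53281566 -0.23443092  0.21      ]
hole-TCP tool [-3.63565170e-03 -2.85839948e-05  2.47259985e-02] tip-hole tool [ 0.00012444  0.03537875 -0.00156457]
root [ 0.58863159 -0.26931094  0.195     ] [ 0.58848213 -0.26052167  0.195     ]
```

>>> {"fn": "step_arm", "kwargs": {"moves": "0.0 0 0.012 -0.0015 0 0 0; 0.0 0 0.024 -0.0015 0 0 0; 0.0 0 0.034 -0.0015 0 0 0; 0.0 0 0.042 0 0 0 0; 0.0 0 0.05 0.0015 0 0 0; 0.0 0 0.056 0.003 0 0 0; 0.0 0 0.062 0.0045 0 0 0; 0.0 0 0.062 0.0045 0 0 0"}}

```text
t: 6.3
position: [0.5591, -0.2454, 0.228]
orientation: [0.0, 0.864, 0.504, 0.0]
contact_force: [0.2, 0.0, -0.2]
gripper_width: 0.0103
grip_force: 25.0
```

>>> {"fn": "step_arm", "kwargs": {"moves": "0.0 0 0 0 0 0 0; 0.0 0 0 0.002 0 0 0; 0.0 0 0 0.004 0 0 0; 0.0 0 0 0.005 0 0 0; 0.0 0 0 0.006 0 0 0; 0.0 0 0 0.006 0 0 0; 0.0 0 0 0.006 0 0 0"}}

```text
t: 6.88
position: [0.5585, -0.245, 0.2224]
orientation: [0.0, 0.864, 0.504, 0.0]
contact_force: [-0.1, -0.6, -0.8]
gripper_width: 0.0099
grip_force: 25.0
```

Run:
```python
from h import *
a=cam('scene');b=cam('side')
P,R,s=pose();print(s['t'],P,s['gripper_width'],s['contact_force'],s['wrist_torque'])
ims=[]
for c in(a,b):
    u=proj(c,P+np.array([.01,0,-.02]))[0];x0,y0=int(u[0])-32,int(u[1])-32;print(x0,y0)
    ims.append(cv2.resize(c['frame'][y0:y0+64,x0:x0+64],(400,400),interpolation=cv2.INTER_CUBIC))
cv2.imwrite('pics/ins.png',np.hstack(ims))
```

```text
6.9833 [ 0.55855961 -0.24507231  0.22253477] 0.009982855555257254 [-0.02943395  0.27052722 -0.23587736] [-0.07469904  0.107612   -0.03015122]
229 130
305 203
```

View pics/ins.png

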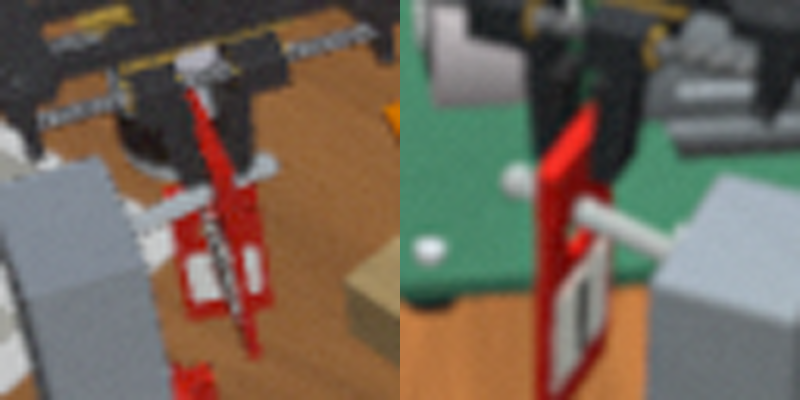

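The peg passes through the hole in both views, with the ball clear on the far side. Next I lower slightly and release.

>>> {"fn": "step_arm", "kwargs": {"moves": "0.0 0 0 0.0015 0 0 0; 0.0 0 0 0.003 0 0 0; 0.0 0 0 0.003 0 0 0; 0.0 0 0 0.003 0 0 0"}}

```text
t: 7.32
position: [0.5586, -0.2451, 0.2194]
orientation: [0.0, 0.864, 0.504, 0.0]
contact_force: [0.6, -1.0, -1.4]
gripper_width: 0.0097
grip_force: 25.0
```

>>> {"fn": "step_arm", "kwargs": {"moves": "0.014 0 0 0 0 0 0; 0.02 0 0 0 0 0 0; 0.028 0 0 0 0 0 0; 0.028 0 0 0 0 0 0; 0.028 0 0 -0.01 0 0 0; 0.028 0 0 -0.02 0 0 0; 0.028 0 0 -0.035 0 0 0; 0.028 0 0 -0.05 0 0 0"}}

```text
t: 7.98
position: [0.5586, -0.2453, 0.271]
orientation: [0.001, 0.864, 0.504, 0.0]
contact_force: [-0.7, -0.1, -0.4]
gripper_width: 0.028
grip_force: 0.0
```

>>> {"fn": "step_arm", "kwargs": {"moves": "0.028 0 0 -0.03 0 0 0; 0.028 0 0 -0.06 0 0 0; 0.028 0 0 -0.09 0 0 0; 0.028 0 0 -0.12 0 0 0; 0.02 0 0 -0.12 0 0 0; 0.01 0 0 -0.12 0 0 0; 0.0 0 0 -0.12 0 0 0; 0.0 0 0 -0.12 0 0 0"}}

```text
t: 8.65
position: [0.5579, -0.2446, 0.3886]
orientation: [-0.0, 0.864, 0.504, -0.0]
contact_force: [-0.4, 0.2, 1.0]
gripper_width: 0.0033
grip_force: 0.0
```

Run:
```python
from h import *
a=cam('scene');b=cam('side')
P,R,s=pose();print(s['t'],P,s['gripper_width'],s['contact_force'])
ims=[]
for c in(a,b):
    u=proj(c,(.55,-.22,.17))[0];x0,y0=int(u[0])-45,int(u[1])-45;print(x0,y0)
    ims.append(cv2.resize(c['frame'][y0:y0+90,x0:x0+90],(400,400),interpolation=cv2.INTER_CUBIC))
cv2.imwrite('pics/hung.png',np.hstack(ims))
A=plan((.515,-.0155,.32),0); plan((.515,-.0155,.265),0,A)
```

```text
8.75 [ 0.55798334 -0.24465677  0.38843789] 0.0004956923039253872 [ 0.82065013 -0.37542255  0.62846463]
227 125
284 195
[ 1.783e-01 -1.502e-01  6.860e-02 -1.000e-03 -1.000e-04 -5.150e-01]
[0.    0.    0.055 0.    0.    0.   ]
```

View pics/hung.png

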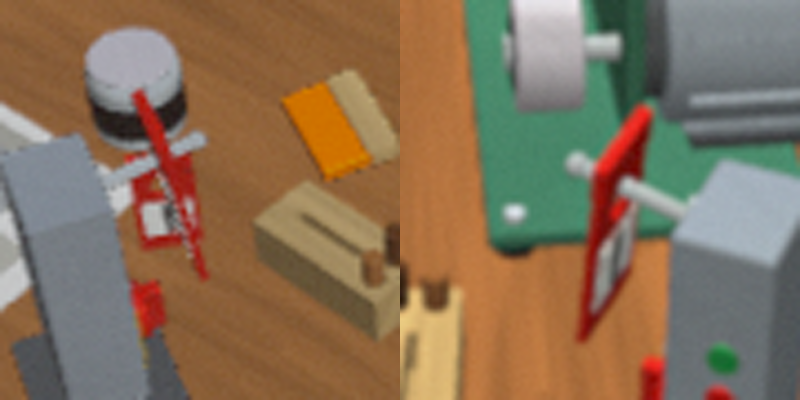

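The tag hangs on the peg and is released. Its plate crosses the peg at about scene crop (165,160) and side crop (610,175). Next is the handle.

>>> {"fn": "step_arm", "kwargs": {"moves": "0.0 0.022 -0.019 0 0 0 -0.065; 0.0 0.044 -0.038 0 0 0 -0.13; 0.0 0.067 -0.056 0 0 0 -0.195; 0.0 0.09 -0.075 0.01 0 0 -0.26; 0.0 0.11 -0.094 0.02 0 0 -0.325; 0.0 0.134 -0.113 0.035 0 0 -0.39; 0.0 0.156 -0.132 0.05 0 0 -0.455; 0.0 0.178 -0.15 0.068 0 0 -0.515"}}

```text
t: 9.42
position: [0.515, -0.0148, 0.3207]
orientation: [0.0, 0.706, 0.708, 0.0]
contact_force: [0.5, -0.5, -0.3]
gripper_width: 0.0005
grip_force: 0.0
```

>>> {"fn": "step_arm", "kwargs": {"moves": "0.0 0 0 0.015 0 0 0; 0.0 0 0 0.03 0 0 0; 0.0 0 0 0.04 0 0 0; 0.0 0 0 0.045 0 0 0; 0.0 0 0 0.045 0 0 0"}}

```text
t: 9.83
position: [0.515, -0.0167, 0.2753]
orientation: [-0.0, 0.707, 0.707, -0.001]
contact_force: [-0.9, 0.2, 0.4]
gripper_width: 0.0004
grip_force: 0.0
```

Run:
```python
from h import *
P,R,s=pose();print(s['t'],P,R.as_matrix().round(3),s['gripper_width'],s['contact_force'])
a=cam('scene');b=cam('side');ims=[]
for c in(a,b):
    u=proj(c,(.53,0.03,.24))[0];x0,y0=int(u[0])-40,int(u[1])-40;print(x0,y0)
    ims.append(cv2.resize(c['frame'][y0:y0+80,x0:x0+80],(400,400),interpolation=cv2.INTER_CUBIC))
cv2.imwrite('pics/press.png',np.hstack(ims))
plan((.515,-.0155,.265),0)
```

```text
9.8333 [ 0.51495666 -0.01668792  0.2752743 ] [[ 0.001  1.    -0.001]
 [ 1.    -0.001 -0.001]
 [-0.001 -0.001 -1.   ]] 0.00044147879133383166 [-0.94528363  0.19993344  0.3604885 ]
303 149
275 132
[ 0.0013 -0.0009  0.0117  0.0013  0.0006 -0.0009]
```

View pics/press.png

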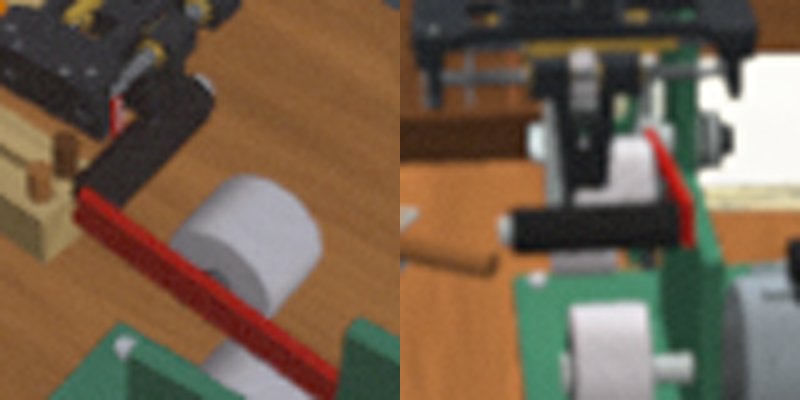

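The closed fingertips at side crop (590,190) sit just above the middle of the bar, whose top is at about (590,208). I'll press along the arc.

>>> {"fn": "step_arm", "kwargs": {"moves": "0.0 0.001 0 0.008 0 0 0; 0.0 0.001 0 0.013 0 0 0; 0.0 0 0 0.02 0 0 0; 0.0 -0.001 0 0.028 0 0 0; 0.0 -0.002 0 0.036 0 0 0; 0.0 -0.003 0 0.044 0 0 0; 0.0 -0.004 0 0.052 0 0 0; 0.0 -0.004 0 0.06 0 0 0"}}

```text
t: 10.6
position: [0.5164, -0.0234, 0.2176]
orientation: [0.002, 0.708, 0.706, 0.0]
contact_force: [-4.0, -7.8, 14.9]
gripper_width: 0.0005
grip_force: 7.9
```

>>> {"fn": "step_arm", "kwargs": {"moves": "0.0 0 0 0.007 0 0 0; 0.0 0.001 0 0.014 0 0 0; 0.0 0.002 0 0.021 0 0 0; 0.0 0.003 0 0.028 0 0 0; 0.0 0.004 0 0.035 0 0 0; 0.0 0.0045 0 0.042 0 0 0; 0.0 0.005 0 0.046 0 0 0; 0.0 0.005 0 0.046 0 0 0"}}

```text
t: 11.27
position: [0.517, -0.0199, 0.1714]
orientation: [0.003, 0.708, 0.706, -0.0]
contact_force: [-3.1, -11.0, 16.4]
gripper_width: 0.0007
grip_force: 7.9
```

>>> {"fn": "step_arm", "kwargs": {"moves": "0.0 -0.003 0 0.002 0 0 0; 0.0 -0.003 0 0.004 0 0 0; 0.0 -0.003 0 0.006 0 0 0; 0.0 -0.003 0 0.006 0 0 0; 0.0 -0.003 0 0.006 0 0 0"}}

```text
t: 11.68
position: [0.5171, -0.0195, 0.167]
orientation: [0.001, 0.708, 0.707, 0.001]
contact_force: [-8.4, -2.7, 30.1]
gripper_width: 0.0008
grip_force: 14.6
```

>>> {"fn": "step_arm", "kwargs": {"moves": "0.0 0 0 -0.0007 0 0 0; 0.0 0 0 -0.0007 0 0 0; 0.0 0 0 -0.0007 0 0 0; 0.0 0 0 -0.0007 0 0 0; 0.0 0 0 -0.0007 0 0 0; 0.0 0 0 -0.0007 0 0 0"}}

```text
t: 12.18
position: [0.5171, -0.0195, 0.1671]
orientation: [0.001, 0.708, 0.707, 0.001]
contact_force: [-5.9, -1.9, 21.1]
gripper_width: 0.0004
grip_force: 10.9
```

Run:
```python
from h import *
a=cam('scene');b=cam('side')
P,R,s=pose();print(s['t'],P,s['contact_force'])
# red tag still on peg: red pixels between tip & post below the peg in side view, vs hung crop; and handle height from side
def red(c,u,n=45):
    x0,y0=int(u[0])-n,int(u[1])-n;f=c['frame'][y0:y0+2*n,x0:x0+2*n].astype(int);m=(f[...,2]>130)&(f[...,1]<70)&(f[...,0]<70)
    ys,xs=np.nonzero(m);return m.sum(),xs.mean()+x0,ys.mean()+y0
print(red(b,proj(b,(.56,-.25,.18))[0],20))
f=b['frame'].astype(int)
for z in(.248,.2,.152):
    u=proj(b,(.485,-.0155,z))[0].astype(int);print(z,u,f[u[1]-2:u[1]+3,u[0]-2:u[0]+3].mean((0,1)).round())
x0,y0=284,195;h=cv2.imread('pics/hung.png')[:,400:];n=cv2.resize(b['frame'][y0:y0+90,x0:x0+90],(400,400),interpolation=cv2.INTER_CUBIC)
print('tag region diff',np.abs(h[100:350,170:290].astype(int)-n[100:350,170:290]).mean())
```

```text
12.2833 [ 0.51703895 -0.01950484  0.16709803] [-5.50413105 -1.7636903  22.35227176]
(np.int64(119), np.float64(330.12605042016804), np.float64(240.3361344537815))
0.248 [301 177] [ 49.  78. 107.]
0.2 [301 191] [112. 141.  81.]
0.152 [302 205] [31. 31. 33.]
tag region diff 2.059788888888889
```

```bash
python3 -c "
from h import *
print(r.finish_job())"
```

```text
the job is handed in; nothing more can be done
None
```

I hung the danger tag on the peg and released it. The tension arm is now pressed to its lower stop, past the last click, and held there with about 22 N. The job is handed in; no verdict came back.

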